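# Change over the gas supply to the set opening

## Robot

A 6-joint arm with a two-finger parallel gripper is mounted at the origin on the work surface. World frame = base frame: x ahead of the robot, y to its left, z up, the work surface at z = 0. Lengths are in m, angles in rad, forces in N, time in s.
With the tool pointing down it reaches from about 0.425 to 0.95 m from the base axis. Payload 3.5 kg.
Tool frame: the origin (TCP) lies midway between the tips of the shut fingers; the grasp point (between the pads) lies ctrl.hold_point_z behind it (ctrl.hold_point_z is the distance from the TCP to the grasp point, in m); z points along the fingers, x is the direction in which the jaws open and shut, and the axes are right-handed (so a half turn about z gives the same grasp; the last joint's range is limited). The gripper opens to 85 mm and grips with 20 to 120 N. Pads are 22 mm wide; open, the fingers measure 114 mm over their backs; the gripper's body (76 mm by 85 mm) begins 54 mm behind the grasp point. The pads swing forward as they close: fully open they stand 13 mm farther back than shut.
Start: joints at [-1.463, 0.286, 1.577, -0, 1.279, -0.15], TCP at [0.172, -0.653, 0.231] pointing down, gripper open.
Joint ranges: [-2.77, 2.77], [-0.9, 2.22], [0.21, 2.48], [-1.53, 4.67], [0.24, 2.81], [-2.84, 2.84]. Speed limits (rad/s): [2.79, 2.79, 3.14, 3.14, 3.14, 3.14].

## Interface

Orientations are given as a unit quaternion [x, y, z, w].
In Python, from plant import ctrl gives the robot as it stands.
- The arm moves only by the tool step_arm, never from a script. Its arguments are lists of equal length, an entry for each row: "gripper": the gripper's target within -1 to 1 (shut at 1, half-way at 0, fully open at -1); "linear": the shift along the tool's x, y, z in m, a list of three; "delta_rot": the turn, a rotation vector about the tool's x, y, z in degrees, a list of three. A call has 1 to 20 rows; each row is the pose to reach, as a shift and turn from the pose commanded when the call began, along the tool's axes at that moment; what a row does not reach only later rows make up. A row lasts 1/8 s, in which the tool goes at most 62.5 mm and 10.7 degrees, less where a joint would pass 70% of its speed; a pose out of reach is approached as far as the arm can. A call with a gripper value outside its range is refused whole. The fingers move at their own pace and stop on an object; "grip_force" is the grip in N (left out, the last holds). Time passes only in rows, so rows that repeat a pose let the fingers close. It gives the time, the measured TCP pose, the force and the opening at its end, in the units of the state.
- ctrl.get_state(): the state, without advancing time (a new reading comes with each control period).
- ctrl.read_camera(name): name is "scene" or "top" or "wrist"; returns a dict with "frame" (400x640x3 uint8, red, green, blue), "fx", "fy", "cx", "cy" (pixels), "k1" (the pictures are not rectified: a ray, as slopes to the right and down, at radius r is drawn at 1 + k1 r^2 times it, then the intrinsics apply), "view" (4x4, takes a point from world to camera coordinates). Camera axes: x right, y down, z forward; pixel columns grow to the right and rows downward; lengths in m; the calibration is good to about 2 mm. A picture is of the moment at which its call begins. There is no depth.
- ctrl.sign_off(): hands the job in, once; it reports no verdict.
The state is a dict: "time": time; "qpos": joint angles; "dq": joint speeds; "joint_efforts": joint torques, N m; "eef_pos": TCP position; "tcp_rot": TCP orientation; "contact_force": force on the tool from outside, world axes, zero at the start; "wrist_torque": the same for the moment, N m; "opening": opening from 0.0 (shut) to 1.0 (fully open).
Only numpy, scipy, OpenCV 4.12 (cv2) and the standard library are available. Lean on these libraries where they do the work, as an engineer would, in place of code of your own. Each camera call takes 0.05 s, during which the arm holds its last target. There are 200 camera calls.

## Task

Change the culture chamber over to the other gas: first shut the valve with the blue lever fully, and only then open the valve with the yellow lever until the lever points at the red tab on its plate. Leave the blue valve shut and everything else on the bench where it stands.

Things in the scene. Friction and masses are not known exactly. Their poses are not given: they have to be found in the camera images.
- blue_valve: bench gas valve with a blue lever, fixed: white plate, x and y -130 to +40 mm in this frame, 35 mm high, with a brass ball valve; origin on the table under the stem axis. Lever along this frame's -x when shut, along -y (in line with the brass pipe, top z = 62 mm) when fully open. Printed lines every 15 degrees round the stem; the long thick end ones mean shut and fully open
- blue_valve_stem (a point): point on the stem axis of the blue lever's valve, at the middle height of the lever, 90 mm above the table; axes as the valve's
- blue_lever (a joint): angle of the blue lever: 0 = shut (end stop), growing as it opens, counter-clockwise seen from above, to 1.571 = fully open (end stop). Starts well open. Stiff: it takes about 0.16 N m (2 to 3 N near its end) to turn and stays where it is left.
- blue_lever_tip (a point): centre of the free end of the blue lever, 95 mm from the stem axis, 90 mm above the table. The lever is a level bar 16 mm wide and 12 mm thick (z 84 to 96 mm), free underneath; a closed gripper can push it sideways. Its own -x axis points along the lever from the stem to the end.
- yellow_valve: bench gas valve with a yellow lever, fixed: white plate, x and y -130 to +40 mm in this frame, 35 mm high, with a brass ball valve; origin on the table under the stem axis. Lever along this frame's -x when shut, along -y (in line with the brass pipe, top z = 62 mm) when fully open. Printed lines every 15 degrees round the stem; the long thick end ones mean shut and fully open
- yellow_valve_stem (a point): point on the stem axis of the yellow lever's valve, at the middle height of the lever, 90 mm above the table; axes as the valve's
- yellow_lever (a joint): angle of the yellow lever: 0 = shut (end stop), growing as it opens, counter-clockwise seen from above, to 1.571 = fully open (end stop). Starts shut or very nearly so. Stiff: it takes about 0.16 N m (2 to 3 N near its end) to turn and stays where it is left.
- yellow_lever_tip (a point): centre of the free end of the yellow lever, 95 mm from the stem axis, 90 mm above the table. The lever is a level bar 16 mm wide and 12 mm thick (z 84 to 96 mm), free underneath; a closed gripper can push it sideways. Its own -x axis points along the lever from the stem to the end.
- mark_tab (a point): centre of the top of the small flat red tab (16 mm outward, 22 mm wide) on the yellow-lever valve's plate, 110 mm from the stem axis, 39 mm above the table. Its own -x axis points outward from the stem. The lever is set right when it points at the middle of the tab seen from above.
- mark (a joint): angle of the red tab about the stem, with the same zero and direction as the yellow lever's angle; the tab is stiff (1 N m) and must be left where it is
- dish: clear round culture dish with pink content, 64 mm across, 18 mm tall, standing near the blue-lever valve; a bystander, origin at the centre of its underside
- tip_box: blue box with a clear lid, 62 x 87 x 53 mm, standing near the yellow-lever valve; a bystander, origin at the centre of its underside
- well_plate: flat pale six-well culture plate, 86 x 128 x 20 mm; a bystander, origin at the centre of its underside
- medium: red medium bottle with white cap, 72 mm across, 150 mm tall; a bystander, origin at the centre of its underside
- jar: amber jar with black lid, 60 mm across, 75 mm tall; a bystander, origin at the centre of its underside

How it is judged:
On the way, in this order (a step that is already met when the one before it is completed fails the run):
1. the blue lever is shut (value of joint blue_lever below 0.1 rad), for 0.2 s.
2. the yellow lever points at the red tab, the blue one still shut (angle between the x axis of yellow_lever_tip and the x axis of mark_tab, either way round below 0.1 rad and value of joint blue_lever below 0.1 rad), for 0.2 s.
At the end, for the whole second after the job is handed in: The blue lever is within 0.1 rad (6 degrees) of its shut stop, and the yellow lever rests with its direction within 0.1 rad (6 degrees) of the middle of the red tab, which is as far as the tab reaches to either side (all of step 2 and velocity of joint yellow_lever between -0.05 and 0.05 rad/s); the robot touches nothing.
It fails at once if the yellow valve is opened (beyond 0.3 rad) while the blue one is not shut (value of joint yellow_lever above 0.3 rad and value of joint blue_lever above 0.15 rad).
It fails at once if the red tab is pushed along its scale (distance of mark_tab from where it was at the start of the episode above 0.006 m).
It fails at once if a bystander is pushed more than 25 mm from its place or tipped over (distance of any of dish, tip_box, well_plate, medium, jar from where it was at the start of the episode above 0.025 m or angle between any of dish, tip_box, well_plate, medium, jar's own z axis and vertical above 0.5 rad).
It also fails if it takes over 64 s, if anything falls off the work surface, if the arm or the gripper's body presses on something with over 40 N, if the wrist force passes 120 N, or if a joint passes its speed limit or range.

## Working session

There is one attempt and no reset: what is moved stays moved. The work goes in short steps, Python scripts to look and compute and a tool call to move; the robot and the scene stay as the last step left them, time stands still between calls to the robot, and variables do not carry over. Pictures are saved under pics/ and viewed, on a budget of 10 in all, crops included, one or two more only if the job needs it, and the job is handed in when it is done.

Besides the shell and the picture viewer there is one more tool, called as name(argument=value, ...), one argument or row to a line, values as JSON. step_arm: Moves the arm, as the interface text tells. Its arguments: {"type":"object","properties":{"gripper":{"type":"array"},"linear":{"type":"array"},"delta_rot":{"type":"array"},"grip_force":{"type":"number"}},"required":["gripper","linear","delta_rot"]}

```bash
ls; mkdir -p pics; python3 - <<'E'
from plant import ctrl
import cv2,json
import numpy as np
for n in("top","scene"):
    c=ctrl.read_camera(n); cv2.imwrite(f"pics/{n}0.png",c["frame"][:,:,::-1])
    print(n,c["fx"],c["fy"],c["cx"],c["cy"],c["k1"],np.round(c["view"],4).tolist())
print(ctrl.get_state(),ctrl.hold_point_z)
E
```

```text
pics
top 450.75232050909636 450.75232050909636 320.55098334618765 202.10407030012524 -0.04862103700851202 [[-0.0234, -0.9997, -0.0044, 0.0223], [-0.9986, 0.0236, -0.0476, 0.5501], [0.0477, 0.0033, -0.9989, 1.6457], [0.0, 0.0, 0.0, 1.0]]
scene 376.0288007259944 376.0288007259944 317.77089080649375 195.94445975719304 -0.08324593957818482 [[-0.1468, 0.9891, 0.0098, 0.0983], [0.8278, 0.1283, -0.5462, -0.3992], [-0.5415, -0.0721, -0.8376, 1.5683], [0.0, 0.0, 0.0, 1.0]]
{'time': 0.1, 'qpos': array([-1.46301314e+00,  2.87102131e-01,  1.57802994e+00, -7.46175851e-06,
        1.27856090e+00, -1.49977390e-01]), 'dq': array([ 1.03664287e-03, -1.73266320e-03, -3.51541733e-03, -1.63692722e-03,
        1.58518380e-03,  1.09657883e-05]), 'joint_efforts': array([ 7.16155319e-04, -4.07296121e+01, -2.93699062e+01, -1.22072965e-04,
        3.41004852e-03, -1.91372507e-06]), 'eef_pos': array([ 0.17204627, -0.6521024 ,  0.23006913]), 'tcp_rot': array([ 7.92122608e-01, -6.10361098e-01, -7.29321915e-04, -7.55602074e-04]), 'contact_force': array([ 0.12876892,  1.22366891, -0.00763978]), 'wrist_torque': array([-0.0030654 ,  0.00125103,  0.04424619]), 'opening': 1.0023426901660333} 0.0187
```

View pics/top0.png

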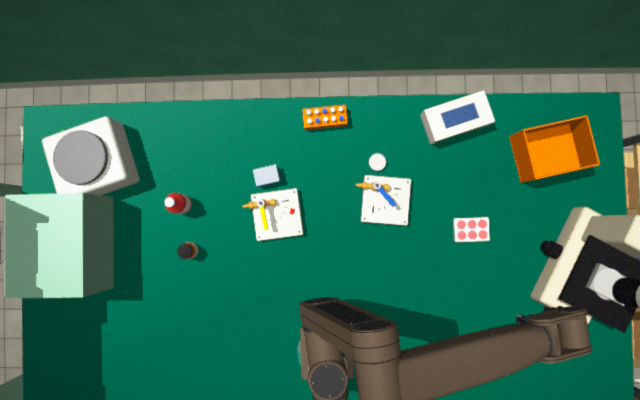

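View pics/scene0.png

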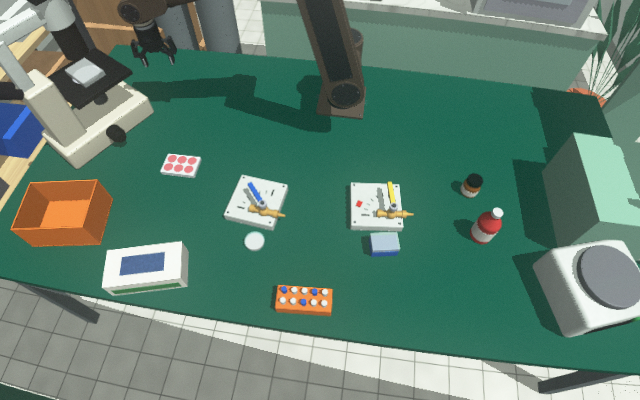

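The top view shows the yellow valve with its stem near (262,203), the red tab at (292,211), the blue valve stem near (378,187), and the dish and tip box just beyond the plates. I'll zoom in on both valves.

```bash
cat > h.py <<'E'
from plant import ctrl
import cv2, numpy as np
def K(c): return np.array([[c["fx"],0,c["cx"]],[0,c["fy"],c["cy"]],[0,0,1.]])
def D(c):  # r'=r(1+k1 r^2): OpenCV's k1 model
    return np.array([c["k1"],0,0,0,0.])
def px2w(c,uv,z):
    uv=np.array(uv,float).reshape(-1,1,2)
    n=cv2.undistortPoints(uv,K(c),D(c),None,None).reshape(-1,2)
    V=np.array(c["view"]);R,t=V[:3,:3],V[:3,3];o=-R.T@t
    d=np.c_[n,np.ones(len(n))]@R
    return o+d*((np.broadcast_to(z,len(n))-o[2])/d[:,2])[:,None]
def w2px(c,P):
    V=np.array(c["view"]);return cv2.projectPoints(np.array(P,float).reshape(-1,3),cv2.Rodrigues(V[:3,:3])[0],V[:3,3],K(c),D(c))[0].reshape(-1,2)
E
python3 - <<'E'
from h import *
c=ctrl.read_camera("top");f=c["frame"][:,:,::-1]
a=f[160:250,240:310];b=f[145:235,350:420]
cv2.imwrite("pics/crop1.png",cv2.resize(np.hstack([a,b]),None,fx=5.7,fy=5.7,interpolation=cv2.INTER_CUBIC))
hsv=cv2.cvtColor(np.ascontiguousarray(f),cv2.COLOR_BGR2HSV)
def blob(name,x0,x1,y0,y1,lo,hi,z):
    m=cv2.inRange(hsv,lo,hi);k=np.zeros_like(m);k[y0:y1,x0:x1]=m[y0:y1,x0:x1]
    p=np.argwhere(k)[:,::-1];w=px2w(c,p,z)[:,:2];mu=w.mean(0)
    u,s,v=np.linalg.svd(w-mu);pr=(w-mu)@v[0]
    print(name,len(p),p.mean(0).round(1),mu.round(4),"axis",np.degrees(np.arctan2(v[0][1],v[0][0])).round(1),pr.min().round(3),pr.max().round(3), s.round(3))
blob("yellow",245,300,190,240,(24,150,120),(34,255,255),.096)
blob("blue",360,412,175,220,(105,150,80),(125,255,255),.096)
blob("red",280,302,200,225,(0,150,100),(8,255,255),.039)
for nm,x0,x1,y0,y1 in(("Y",245,310,180,245),("B",355,415,168,232)):
    m=cv2.inRange(hsv,(0,0,150),(180,60,255));k=np.zeros_like(m);k[y0:y1,x0:x1]=m[y0:y1,x0:x1]
    p=np.argwhere(k)[:,::-1];r=cv2.minAreaRect(px2w(c,p,.035)[:,:2].astype(np.float32)*1000);print(nm,r,cv2.boxPoints(r).round().tolist())
E
```

```text
yellow 84 [263.5 217.4] [0.4976 0.2098] axis -169.4 -0.04 0.039 [0.211 0.035]
blue 82 [386.5 196.4] [ 0.5611 -0.222 ] axis -140.1 -0.039 0.038 [0.204 0.034]
red 17 [291.8 211.1] [0.5193 0.1143] axis 171.9 -0.008 0.007 [0.02  0.015]
Y ((533.5023803710938, 173.52403259277344), (219.05409240722656, 169.85763549804688), 6.191412448883057) [[415.0, 246.0], [434.0, 77.0], [652.0, 101.0], [633.0, 270.0]]
B ((567.0877685546875, -227.84396362304688), (171.65501403808594, 199.7593994140625), 83.8680191040039) [[459.0, -303.0], [657.0, -324.0], [676.0, -153.0], [477.0, -132.0]]
```

View pics/crop1.png

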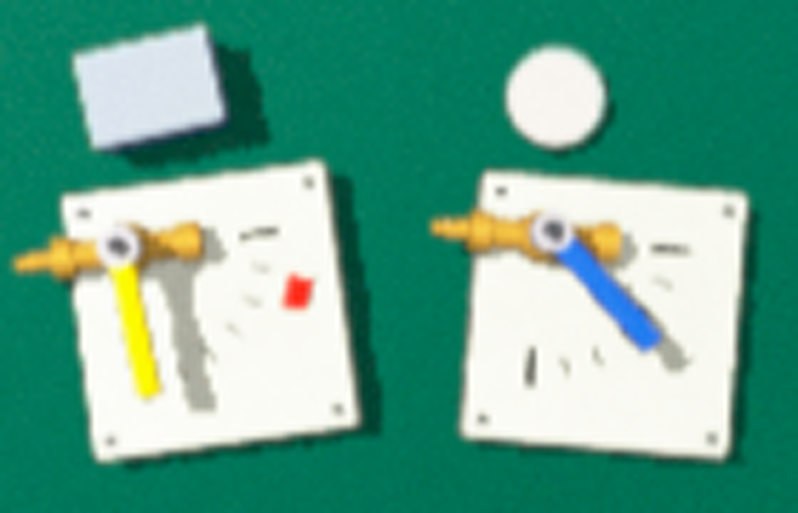

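The left crop has the yellow stem at (122,245), the lever tip at (150,395) with the lever nearly shut, and the tab at (298,293). The right crop has the blue stem at (553,232) and its tip at (648,342), about half open. Next I'll fit both plate frames from their corners and work out the lever angles.

```bash
cat >> h.py <<'E'
def plate(c,P):  # corners TL,TR,BR,BL px -> yaw, origin
    w=px2w(c,P,.035)[:,:2];L=np.array([[.04,.04],[.04,-.13],[-.13,-.13],[-.13,.04]])
    H=(L-L.mean(0)).T@(w-w.mean(0));a=np.arctan2(H[0,1]-H[1,0],H[0,0]+H[1,1])
    R=np.array([[np.cos(a),-np.sin(a)],[np.sin(a),np.cos(a)]]);o=w.mean(0)-R@L.mean(0)
    return a,o,np.linalg.norm(w-(L@R.T+o),axis=1)
E
python3 - <<'E'
from h import *
from scipy.spatial.transform import Rotation as Ro
c=ctrl.read_camera("top");s=5.7
A=lambda p:np.array(p)/s+[240-.41,160-.41]
B=lambda p:(np.array(p)-[399,0])/s+[350-.41,145-.41]
ang=lambda d:np.degrees(np.arctan2(d[1],d[0]))
for n,F,cor,st,tip in(("Y",A,[(62,195),(325,162),(360,428),(97,460)],(122,245),(150,395)),("B",B,[(483,170),(750,192),(733,460),(460,437)],(553,232),(648,342))):
    a,o,e=plate(c,F(cor));print(n,"yaw",np.degrees(a).round(1),"o",o.round(4),"res",e.round(4))
    S=px2w(c,F([st]),.1)[0,:2];T=px2w(c,F([tip]),.096)[0,:2]
    print(" stem px",S.round(4),"tip",T.round(4),"lever",((ang(T-o)-180-np.degrees(a)+180)%360-180).round(1))
    if n=="Y": M=np.array([.5193,.1143]);print(" mark r",np.linalg.norm(M-o),"ang",((ang(M-o)-180-np.degrees(a)+180)%360-180).round(1))
st=ctrl.get_state();print(Ro.from_quat(st["tcp_rot"]).as_matrix().round(3))
E
```

```text
Y yaw 6.1 o [0.5495 0.2194] res [0.0008 0.0008 0.001  0.0013]
 stem px [0.5496 0.217 ] tip [0.4575 0.202 ] lever 4.6
 mark r 0.10936819951891015 ang 67.9
B yaw -6.1 o [ 0.6019 -0.1888] res [0.001  0.001  0.0024 0.0022]
 stem px [ 0.6005 -0.1881] tip [ 0.5318 -0.2449] lever 44.8
[[ 0.255 -0.967 -0.   ]
 [-0.967 -0.255  0.001]
 [-0.001 -0.    -1.   ]]
```

step_arm(
  gripper=[1,1,1,1,1,1,1,1,1,1,1,1,1,1],
  linear=[
    [-0.01,-0.02,0],
    [-0.032,-0.059,0],
    [-0.056,-0.102,0],
    [-0.08,-0.145,0],
    [-0.104,-0.188,0],
    [-0.128,-0.231,0],
    [-0.152,-0.274,0],
    [-0.176,-0.317,0],
    [-0.2,-0.36,0],
    [-0.223,-0.403,0],
    [-0.245,-0.442,0],
    [-0.258,-0.468,0],
    [-0.265,-0.479,0],
    [-0.265,-0.479,0],
  ],
  delta_rot=[
    [0,0,0],
    [0,0,0],
    [0,0,0],
    [0,0,0],
    [0,0,0],
    [0,0,0],
    [0,0,0],
    [0,0,0],
    [0,0,0],
    [0,0,0],
    [0,0,0],
    [0,0,0],
    [0,0,0],
    [0,0,0],
  ],
)

```text
time: 1.95
eef_pos: [0.5678, -0.2733, 0.2313]
tcp_rot: [0.793, -0.61, -0.0, 0.0]
contact_force: [-0.6, -0.7, -0.6]
opening: 0.001
```

step_arm(
  gripper=[1,1,1,1,1,1],
  linear=[
    [0,0,0.02],
    [0,0,0.06],
    [0,0,0.1],
    [0,0,0.135],
    [0,0,0.153],
    [0,0,0.153],
  ],
  delta_rot=[
    [0,0,0],
    [0,0,0],
    [0,0,0],
    [0,0,0],
    [0,0,0],
    [0,0,0],
  ],
)

```text
time: 2.7
eef_pos: [0.5662, -0.2742, 0.0762]
tcp_rot: [0.792, -0.611, -0.002, 0.0]
contact_force: [-0.2, -0.2, 0.9]
opening: -0.001
```

```bash
python3 - <<'E'
from h import *
c=ctrl.read_camera("top");f=c["frame"][:,:,::-1]
cv2.imwrite("pics/c2.png",cv2.resize(f[140:260,240:420],None,fx=4,fy=4,interpolation=cv2.INTER_CUBIC))
# waypoints: tool axes fixed, from approach point, follow arc
st=ctrl.get_state();p=st["eef_pos"][:2];print(st["eef_pos"])
R=np.array([[.255,-.967],[-.967,-.255]]);o=np.array([.601,-.1885])
for lev in (219.5,210,200,190,182,176,174,172,170):
    a=np.radians(lev);u=np.array([np.cos(a),np.sin(a)]);n=np.array([-u[1],u[0]])
    b=abs(np.radians(lev-194.8));h=14.5*np.cos(b)+11*np.sin(b)
    print(lev,(R.T@(o+.08*u+n*(.008+h/1000)-p)).round(3))
E
```

```text
[ 0.5673913  -0.27476714  0.07811962]
219.5 [-0.018  0.007]
210 [-0.03   0.016]
200 [-0.044  0.023]
190 [-0.058  0.027]
182 [-0.069  0.029]
176 [-0.077  0.029]
174 [-0.079  0.029]
172 [-0.082  0.029]
170 [-0.085  0.029]
```

View pics/c2.png

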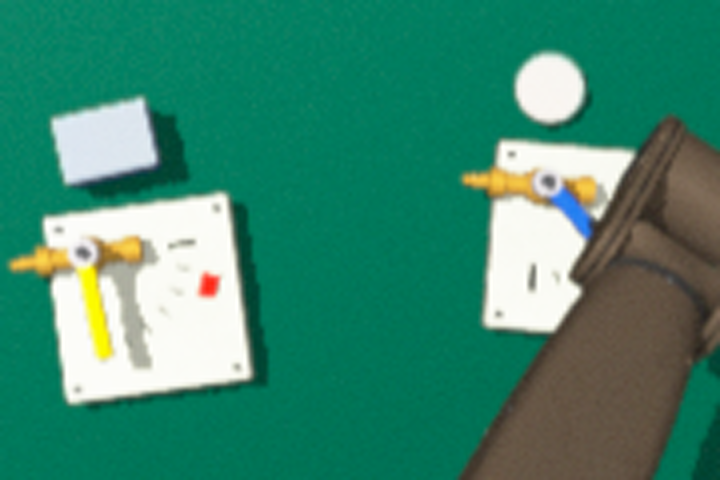

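The gripper is beside the blue lever on its open side, and the lever's visible part still runs from (548,183) to (590,235). Now I'll push it along the arc towards shut.

step_arm(
  gripper=[1,1,1,1,1,1,1,1,1,1,1],
  linear=[
    [-0.01,0.004,0],
    [-0.018,0.007,0],
    [-0.024,0.012,0],
    [-0.03,0.016,0],
    [-0.037,0.02,0],
    [-0.044,0.023,0],
    [-0.051,0.025,0],
    [-0.058,0.027,0],
    [-0.064,0.028,0],
    [-0.069,0.029,0],
    [-0.071,0.029,0],
  ],
  delta_rot=[
    [0,0,0],
    [0,0,0],
    [0,0,0],
    [0,0,0],
    [0,0,0],
    [0,0,0],
    [0,0,0],
    [0,0,0],
    [0,0,0],
    [0,0,0],
    [0,0,0],
  ],
)

```text
time: 4.12
eef_pos: [0.5213, -0.2127, 0.0782]
tcp_rot: [0.792, -0.61, -0.0, 0.0]
contact_force: [1.2, -2.6, -1.1]
opening: 0.002
```

step_arm(
  gripper=[1,1,1,1,1],
  linear=[
    [-0.003,0,0],
    [-0.005,0,0],
    [-0.007,0,0],
    [-0.009,0,0],
    [-0.009,0,0],
  ],
  delta_rot=[
    [0,0,0],
    [0,0,0],
    [0,0,0],
    [0,0,0],
    [0,0,0],
  ],
)

```text
time: 4.75
eef_pos: [0.5191, -0.2041, 0.0783]
tcp_rot: [0.792, -0.61, -0.0, -0.0]
contact_force: [0.4, -1.3, 0.1]
opening: -0.0
```

step_arm(
  gripper=[1,1,1,1],
  linear=[
    [-0.002,0,0],
    [-0.004,0,0],
    [-0.005,0,0],
    [-0.005,0,0],
  ],
  delta_rot=[
    [0,0,0],
    [0,0,0],
    [0,0,0],
    [0,0,0],
  ],
)

```text
time: 5.25
eef_pos: [0.5186, -0.2013, 0.0786]
tcp_rot: [0.792, -0.61, 0.002, 0.001]
contact_force: [2.8, -7.3, -2.3]
opening: -0.001
```

```bash
python3 - <<'E'
from h import *
c=ctrl.read_camera("scene");f=c["frame"][:,:,::-1]
print(ctrl.get_state()["contact_force"],w2px(c,[[.601,-.1885,.09]]))
cv2.imwrite("pics/c3.png",cv2.resize(f[150:250,200:320],None,fx=5,fy=5,interpolation=cv2.INTER_CUBIC))
E
```

```text
[ 2.64942249 -6.76835375 -2.27261299] [[262.00390096 203.87856973]]
```

View pics/c3.png

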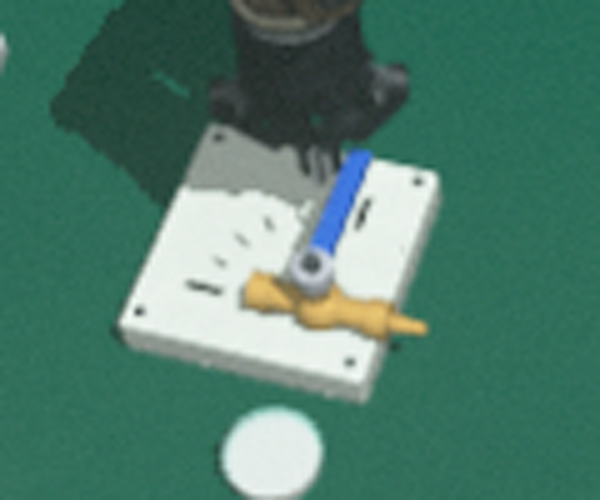

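The force jumped to 7 N at the stop, and the lever runs from (312,262) to (360,155), parallel to the thick shut line. I'll back off, lift and go across to the +y side of the yellow lever.

step_arm(
  gripper=[1,1,1,1,1,1,1,1,1,1,1,1,1,1,1,1,1,1,1,1],
  linear=[
    [0.01,0,0],
    [0.025,0,0],
    [0.03,0,0],
    [0.03,0,-0.02],
    [0.03,0,-0.06],
    [0.03,0,-0.1],
    [0.03,0,-0.13],
    [0.02,-0.001,-0.14],
    [-0.02,-0.006,-0.14],
    [-0.065,-0.012,-0.14],
    [-0.11,-0.018,-0.14],
    [-0.155,-0.024,-0.14],
    [-0.2,-0.03,-0.14],
    [-0.245,-0.036,-0.14],
    [-0.29,-0.042,-0.14],
    [-0.335,-0.047,-0.14],
    [-0.38,-0.052,-0.14],
    [-0.42,-0.057,-0.14],
    [-0.44,-0.06,-0.14],
    [-0.448,-0.06,-0.14],
  ],
  delta_rot=[
    [0,0,0],
    [0,0,0],
    [0,0,0],
    [0,0,0],
    [0,0,0],
    [0,0,0],
    [0,0,0],
    [0,0,0],
    [0,0,0],
    [0,0,0],
    [0,0,0],
    [0,0,0],
    [0,0,0],
    [0,0,0],
    [0,0,0],
    [0,0,0],
    [0,0,0],
    [0,0,0],
    [0,0,0],
    [0,0,0],
  ],
)

```text
time: 7.8
eef_pos: [0.4603, 0.2501, 0.2175]
tcp_rot: [0.793, -0.609, -0.001, 0.001]
contact_force: [0.0, -0.2, -0.5]
opening: 0.001
```

```bash
cat > m.py <<'E'
from h import *
from scipy.optimize import minimize
def lever(col,cam="top"):
    c=ctrl.read_camera(cam);f=np.ascontiguousarray(c["frame"][:,:,::-1]);hsv=cv2.cvtColor(f,cv2.COLOR_BGR2HSV)
    o,yaw,lo,hi={"Y":(np.array([.5495,.2185]),6.1,(24,150,80),(34,255,255)),"B":(np.array([.601,-.1885]),-6.1,(105,150,60),(125,255,255))}[col]
    m=cv2.inRange(hsv,lo,hi);u,v=w2px(c,[[*o,.096]])[0].astype(int)
    k=np.zeros_like(m);k[v-40:v+40,u-40:u+40]=m[v-40:v+40,u-40:u+40]
    w=px2w(c,np.argwhere(k)[:,::-1],.096)[:,:2];w=w[np.linalg.norm(w-o,axis=1)<.12]
    d=w.mean(0)-o;ax=np.linalg.svd(w-w.mean(0))[2][0];ax*=np.sign(ax@d)
    r=lambda d:round(float((np.degrees(np.arctan2(d[1],d[0]))-180-yaw+180)%360-180),1)
    return col,cam,len(w),"by stem",r(d),"by axis",r(ax)
E
python3 - <<'E'
from m import *
for a in("Y","B"):
    for cam in ("top","scene"): print(lever(a,cam))
E
```

```text
('Y', 'top', 85, 'by stem', 3.4, 'by axis', 4.4)
('Y', 'scene', 20, 'by stem', 5.5, 'by axis', 3.3)
('B', 'top', 81, 'by stem', -1.6, 'by axis', 0.0)
('B', 'scene', 88, 'by stem', -2.7, 'by axis', -0.4)
```

Both cameras put the blue lever at 0° within about 0.4° by axis, so it is shut. I'll descend beside the yellow lever and compute its arc.

step_arm(
  gripper=[1,1,1,1,1,1],
  linear=[
    [0,0,0.02],
    [0,0,0.06],
    [0,0,0.1],
    [0,0,0.13],
    [0,0,0.14],
    [0,0,0.14],
  ],
  delta_rot=[
    [0,0,0],
    [0,0,0],
    [0,0,0],
    [0,0,0],
    [0,0,0],
    [0,0,0],
  ],
)

```text
time: 8.75
eef_pos: [0.4619, 0.2484, 0.0783]
tcp_rot: [0.792, -0.611, -0.0, 0.0]
contact_force: [-0.3, 0.9, -0.3]
opening: 0.0
```

```bash
python3 - <<'E'
from m import *
st=ctrl.get_state();p=st["eef_pos"][:2];print(st["eef_pos"],lever("Y"))
R=np.array([[.255,-.967],[-.967,-.255]]);o=np.array([.5495,.2185])
for lev in list(range(190,250,5))+[248,250,252,254]:
    a=np.radians(lev);u=np.array([np.cos(a),np.sin(a)]);n=np.array([-u[1],u[0]])
    print(lev,(R.T@(o+.08*u-n*.0225-p)).round(3),-(lev-195))
E
```

```text
[0.46194269 0.24844451 0.07829601] ('Y', 'top', 61, 'by stem', 2.9, 'by axis', 3.4)
190 [0.022 0.001] 5
195 [0.029 0.003] 0
200 [0.036 0.005] -5
205 [0.043 0.006] -10
210 [0.051 0.006] -15
215 [0.058 0.006] -20
220 [0.065 0.005] -25
225 [0.072 0.003] -30
230 [0.079 0.001] -35
235 [ 0.086 -0.001] -40
240 [ 0.092 -0.005] -45
245 [ 0.098 -0.009] -50
248 [ 0.102 -0.011] -53
250 [ 0.104 -0.013] -55
252 [ 0.106 -0.015] -57
254 [ 0.109 -0.017] -59
```

step_arm(
  gripper=[1,1,1,1,1,1,1,1,1,1,1,1,1,1,1],
  linear=[
    [0.01,0.001,0],
    [0.022,0.001,0],
    [0.029,0.003,0],
    [0.036,0.005,0],
    [0.043,0.006,0],
    [0.051,0.006,0],
    [0.058,0.006,0],
    [0.065,0.005,0],
    [0.072,0.003,0],
    [0.079,0.001,0],
    [0.086,-0.001,0],
    [0.092,-0.005,0],
    [0.098,-0.009,0],
    [0.102,-0.011,0],
    [0.102,-0.011,0],
  ],
  delta_rot=[
    [0,0,0],
    [0,0,0],
    [0,0,0],
    [0,0,-5],
    [0,0,-10],
    [0,0,-15],
    [0,0,-20],
    [0,0,-25],
    [0,0,-30],
    [0,0,-35],
    [0,0,-40],
    [0,0,-45],
    [0,0,-50],
    [0,0,-53],
    [0,0,-53],
  ],
)

```text
time: 10.68
eef_pos: [0.4983, 0.1526, 0.0783]
tcp_rot: [0.981, -0.193, -0.0, 0.0]
contact_force: [-0.9, 0.6, -0.4]
opening: -0.003
```

```bash
python3 - <<'E'
from m import *
print(lever("Y"),lever("Y","scene"),lever("B"))
# tab angle from scene camera
c=ctrl.read_camera("scene");f=np.ascontiguousarray(c["frame"][:,:,::-1]);hsv=cv2.cvtColor(f,cv2.COLOR_BGR2HSV)
u,v=w2px(c,[[.519,.114,.039]])[0].astype(int);m=cv2.inRange(hsv,(0,150,80),(8,255,255));k=np.zeros_like(m);k[v-12:v+12,u-12:u+12]=m[v-12:v+12,u-12:u+12]
w=px2w(c,np.argwhere(k)[:,::-1],.039)[:,:2];d=w.mean(0)-[.5495,.2185];print("tab",len(w),w.mean(0),np.degrees(np.arctan2(d[1],d[0]))+180-6.1)
cv2.imwrite("pics/c4.png",cv2.resize(f[160:250,330:430],None,fx=6,fy=6,interpolation=cv2.INTER_CUBIC))
E
```

```text
('Y', 'top', 9, 'by stem', 71.5, 'by axis', 89.0) ('Y', 'scene', 42, 'by stem', 64.4, 'by axis', 57.3) ('B', 'top', 81, 'by stem', -1.6, 'by axis', 0.0)
tab 18 [0.52080201 0.11532525] 68.35612498200501
```

View pics/c4.png

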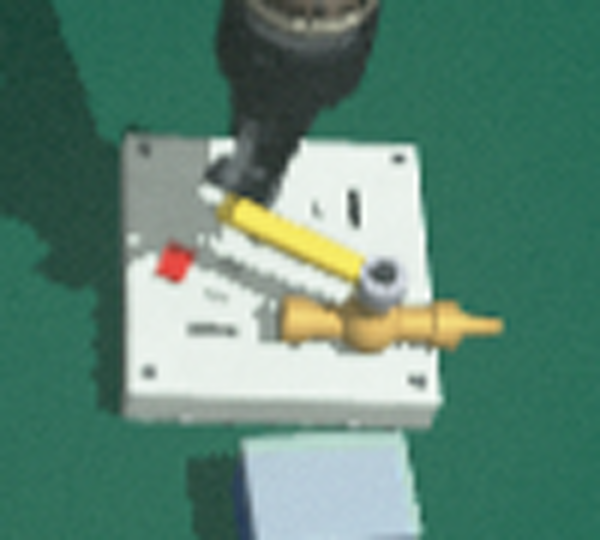

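The scene camera shows the yellow lever from (383,272) to (228,208), still a few degrees short of the tab at (175,262). It can't be measured well with the gripper this close, so I'll back off for a clean top view.

step_arm(
  gripper=[1,1,1,1,1,1],
  linear=[
    [-0.01,0,0],
    [-0.03,0,0],
    [-0.045,-0.03,0],
    [-0.06,-0.065,0],
    [-0.067,-0.09,0],
    [-0.067,-0.09,0],
  ],
  delta_rot=[
    [0,0,0],
    [0,0,0],
    [0,0,0],
    [0,0,0],
    [0,0,0],
    [0,0,0],
  ],
)

```text
time: 11.62
eef_pos: [0.4692, 0.2634, 0.0784]
tcp_rot: [0.982, -0.191, -0.0, 0.0]
contact_force: [0.0, -0.1, 0.4]
opening: 0.003
```

```bash
python3 - <<'E'
from m import *
print(lever("Y"))
c=ctrl.read_camera("top");f=c["frame"][:,:,::-1]
cv2.imwrite("pics/c5.png",cv2.resize(f[165:255,230:330],None,fx=6,fy=6,interpolation=cv2.INTER_CUBIC))
E
```

```text
('Y', 'top', 100, 'by stem', 61.8, 'by axis', 62.1)
```

View pics/c5.png

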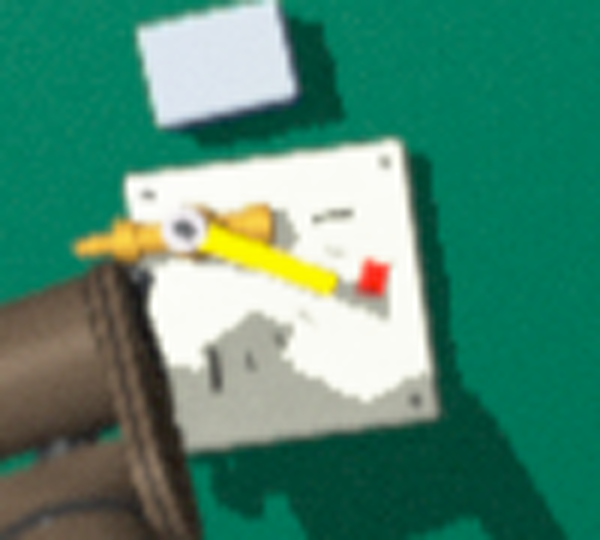

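The lever reads 62° against the tab's 68°, by stem and by axis, which is what the push geometry predicted. I'll push the last 6°.

step_arm(
  gripper=[1,1,1,1,1,1,1,1,1,1],
  linear=[
    [0.007,0.025,0],
    [0.022,0.06,0],
    [0.037,0.09,0],
    [0.05,0.09,0],
    [0.06,0.09,0],
    [0.067,0.09,0],
    [0.07,0.091,0],
    [0.073,0.091,0],
    [0.076,0.092,0],
    [0.076,0.092,0],
  ],
  delta_rot=[
    [0,0,0],
    [0,0,0],
    [0,0,0],
    [0,0,0],
    [0,0,0],
    [0,0,0],
    [0,0,-2],
    [0,0,-4],
    [0,0,-6],
    [0,0,-6],
  ],
)

```text
time: 12.98
eef_pos: [0.5058, 0.1487, 0.078]
tcp_rot: [0.99, -0.141, -0.001, -0.0]
contact_force: [-0.1, 0.3, -0.5]
opening: -0.001
```

step_arm(
  gripper=[1,1,1,1,1,1,1],
  linear=[
    [-0.01,0,0],
    [-0.03,0,0],
    [-0.045,-0.03,0],
    [-0.06,-0.065,0],
    [-0.067,-0.09,0],
    [-0.067,-0.09,-0.03],
    [-0.067,-0.09,-0.03],
  ],
  delta_rot=[
    [0,0,0],
    [0,0,0],
    [0,0,0],
    [0,0,0],
    [0,0,0],
    [0,0,0],
    [0,0,0],
  ],
)

```text
time: 13.85
eef_pos: [0.4681, 0.2541, 0.1107]
tcp_rot: [0.99, -0.141, 0.003, -0.001]
contact_force: [-0.1, 0.2, -1.3]
opening: 0.002
```

```bash
python3 - <<'E'
from m import *
print(lever("Y"),lever("B"),lever("B","scene"),ctrl.get_state()["contact_force"])
c=ctrl.read_camera("top");f=c["frame"][:,:,::-1]
cv2.imwrite("pics/c6.png",cv2.resize(f[140:260,240:420],None,fx=4.4,fy=4.4,interpolation=cv2.INTER_CUBIC))
hsv=cv2.cvtColor(np.ascontiguousarray(f),cv2.COLOR_BGR2HSV);k=cv2.inRange(hsv,(0,150,100),(8,255,255))[200:225,280:302]
w=px2w(c,np.argwhere(k)[:,::-1]+[280,200],.039)[:,:2];d=w.mean(0)-[.5495,.2185];print("tab",len(w),w.mean(0),np.degrees(np.arctan2(d[1],d[0]))+180-6.1)
E
```

```text
('Y', 'top', 105, 'by stem', 67.5, 'by axis', 66.5) ('B', 'top', 82, 'by stem', -1.5, 'by axis', 0.3) ('B', 'scene', 88, 'by stem', -2.7, 'by axis', -0.4) [ 0.33186603 -0.25581012  0.12028582]
tab 17 [0.5192672  0.11426159] 67.72598624915487
```

View pics/c6.png

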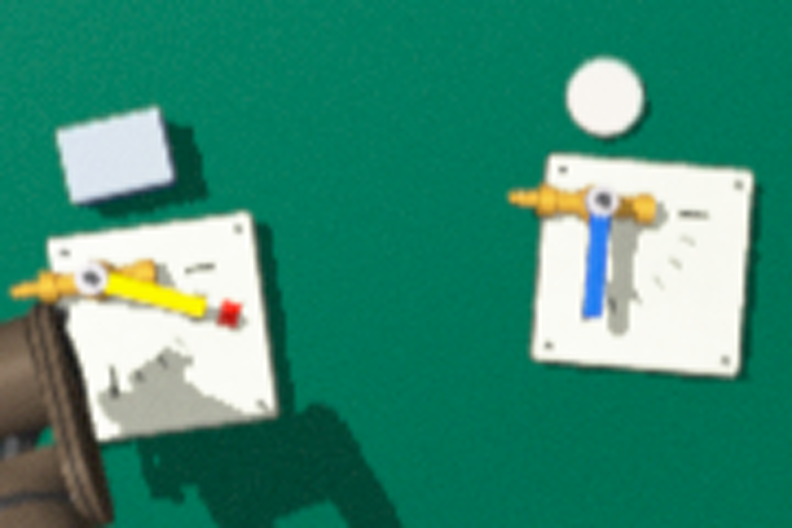

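The yellow lever points at the red tab at (230,313), the blue lever lies along its shut line, and the gripper is clear. Handing in.

```bash
python3 -c "
from plant import ctrl
print(ctrl.sign_off())"
```

```text
the job is handed in; nothing more can be done
None
```

The gas is changed over and the job is handed in at about 14 s of the 64 s allowed: I shut the blue valve first, then opened the yellow one to the red tab. The hand-in reported no verdict.

- **Blue lever:** I pushed it with the closed gripper until the force rose to about 7 N at the end stop. The last images put it at about 0° along its axis (+0.3° from the top camera, −0.4° from the scene camera). Measured from the stem instead, it reads −1.5° to −2.7°. That is past the stop, so I take it as calibration error.
- **Yellow lever:** I pushed it to 62°, backed off to measure, then pushed the last 6°. It now reads 66.5° by axis and 67.5° from the stem, against 67.7° for the tab, so it is within about 1.2° of the tab where 6° is allowed. The scene camera put the tab at 68.4°.
- **Everything else:** The tab reads where it was at the start. The dish and tip box look unmoved in the last picture; the well plate, bottle and jar were outside it and I did not check them again. The gripper was clear of everything at the end.

One check failed: the yellow lever could not be measured while the gripper was beside it, so I ignored those readings.

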